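Line up the sample jars by height

TASK

Line up the four sample jars on the display board in order of height, one upright in the middle of each white pad, with the tallest next to the upright metal end plate and the shortest farthest from it. Set each jar down gently rather than dropping it, knock none over, and leave the mug where it is.

Things in the scene. Friction and masses are not known exactly. Their poses are not given: they have to be found in the camera images.
- jar_136: loose closed sample jar, the tallest of four: amber cylinder with a plain paper band and a pale wooden lid; 136 mm high in all, 48 mm across; the lid is the top 15 mm and is 44 mm across, so the jar is best gripped on the amber body below it (the lid does not come off); up to 0.4 kg. Stands upright on the table at the start; origin at the centre of its underside, z up its axis. Jars of one material: the height alone sets the order, the width does not follow it.
- jar_114: loose closed sample jar, the second tallest of four: amber cylinder with a plain paper band and a pale wooden lid; 114 mm high in all, 56 mm across; the lid is the top 15 mm and is 52 mm across, so the jar is best gripped on the amber body below it (the lid does not come off); up to 0.4 kg. Stands upright on the table at the start; origin at the centre of its underside, z up its axis. Jars of one material: the height alone sets the order, the width does not follow it.
- jar_92: loose closed sample jar, the second shortest of four: amber cylinder with a plain paper band and a pale wooden lid; 92 mm high in all, 44 mm across; the lid is the top 15 mm and is 40 mm across, so the jar is best gripped on the amber body below it (the lid does not come off); up to 0.4 kg. Stands upright on the table at the start; origin at the centre of its underside, z up its axis. Jars of one material: the height alone sets the order, the width does not follow it.
- jar_70: loose closed sample jar, the shortest of four: amber cylinder with a plain paper band and a pale wooden lid; 70 mm high in all, 52 mm across; the lid is the top 15 mm and is 48 mm across, so the jar is best gripped on the amber body below it (the lid does not come off); up to 0.4 kg. Stands upright on the table at the start; origin at the centre of its underside, z up its axis. Jars of one material: the height alone sets the order, the width does not follow it.
- pad_a: one of four identical fixed square white pads, 70 x 70 x 6 mm, in a straight row, 92 mm from centre to centre, on a fixed dark wooden board 95 mm wide, 460 mm long, 15 mm thick, lying on the table (which pad is at which place in the row varies); origin at the centre of its underside, on the board, 15 mm above the table, so its top is 21 mm above the table; y axis along the row, z up.
- pad_b: one of four identical fixed square white pads, 70 x 70 x 6 mm, in a straight row, 92 mm from centre to centre, on a fixed dark wooden board 95 mm wide, 460 mm long, 15 mm thick, lying on the table (which pad is at which place in the row varies); origin at the centre of its underside, on the board, 15 mm above the table, so its top is 21 mm above the table; y axis along the row, z up.
- pad_c: one of four identical fixed square white pads, 70 x 70 x 6 mm, in a straight row, 92 mm from centre to centre, on a fixed dark wooden board 95 mm wide, 460 mm long, 15 mm thick, lying on the table (which pad is at which place in the row varies); origin at the centre of its underside, on the board, 15 mm above the table, so its top is 21 mm above the table; y axis along the row, z up.
- pad_d: one of four identical fixed square white pads, 70 x 70 x 6 mm, in a straight row, 92 mm from centre to centre, on a fixed dark wooden board 95 mm wide, 460 mm long, 15 mm thick, lying on the table (which pad is at which place in the row varies); origin at the centre of its underside, on the board, 15 mm above the table, so its top is 21 mm above the table; y axis along the row, z up.
- end_plate: fixed upright aluminium plate at one end of the board (which end varies), 85 mm across the board, 8 mm thick, 70 mm high above the board; origin at the centre of its underside, 66 mm from the centre of the nearest pad, in line with the row. At the other end is only a flat strip 8 mm high.
- mug: bystander: loose white mug, 80 mm across, 90 mm high, left of the jars as the robot sees it; origin at the centre of its underside

How it is judged:
By the outcome, as a careful person would: the job done as asked, in the order asked, and still so for the second after the job is handed in, with the robot touching nothing.
It also fails if it takes over 109 s, if anything falls off the work surface, if the arm or the gripper's body presses on something with over 40 N, if the wrist force passes 120 N, or if a joint passes its speed limit or range.

ROBOT

A 6-joint arm with a two-finger parallel gripper is mounted at the origin on the work surface. World frame = base frame: x ahead of the robot, y to its left, z up, the work surface at z = 0. Lengths are in mm, angles in rad, forces in N, time in s.
With the tool pointing down it reaches from about 350 to 975 mm from the base axis. Payload 7.1 kg.
Tool frame: the origin (TCP) lies on the mounting face of the last link; the fingertips stand 182 mm ahead of it and the grasp point (between the pads) lies 163 mm ahead of it; z points along the fingers, y is the direction in which the jaws open and shut (so a half turn about z gives the same grasp; the last joint's range is limited). The gripper opens to 88 mm and grips with 3 to 60 N. Pads are 20 mm wide; open, the fingers measure 115 mm over their backs; the gripper's body (75 mm by 178 mm) begins 61 mm behind the grasp point.
Start: joints at [1.292, 0.423, 1.63, -0, 1.089, -0.019], TCP at [160.523, 604.019, 404.675] pointing down, gripper open.
Joint ranges: [-3, 3], [-0.9, 2.11], [0.09, 2.58], [-1.31, 4.45], [0.11, 2.69], [-2.54, 2.54]. Speed limits (rad/s): [2.39, 2.39, 3.01, 3.14, 3.14, 3.14].

INTERFACE

Orientations are given as a rotation vector (axis times angle).
In Python, from workcell import ctrl, optics, nets gives the robot as it stands.
- The arm moves only by the tool send_rows, never from a script. Its argument "rows" is a list of rows, each an object with "offset": the shift along the tool's x, y, z in m, a list of three; "twist": the turn, a rotation vector about the tool's x, y, z in degrees, a list of three. A call has exactly 5 rows; each row shifts and turns the pose as measured when the row begins, along the tool's axes as they then stand; what a row does not reach is not made up. A row lasts 1/12 s, in which the tool goes at most 41.7 mm and 7.16 degrees, less where a joint would pass 70% of its speed; a pose out of reach is approached as far as the arm can. A call is refused whole if a number of a shift passes 0.0417 or a number of a turn 7.16, either way. A call with a gripper value outside its range is refused whole. "gripper" is the finger opening in m, from 0 to 0.0878, set as the call begins (left out, the last holds). The fingers move at their own pace and stop on an object; the grip force is fixed at half the most. Time passes only in rows, so rows that do not move let the fingers close, or fill a call up. It gives the time, the measured TCP pose, the force and the opening at its end, in the units of the state.
- ctrl.get_obs(): the state, without advancing time (a new reading comes with each control period).
- optics.get_image(name): name is "scene" or "top"; returns (picture, depth): 480x640x3 uint8, blue, green, red; 480x640 float32, mm along the optical axis (not along the pixel's ray), 0 where there is no reading.
- optics.camera_info(name): a dict with "K" (3x3 intrinsics, pixels), "pose" (4x4, takes a point from camera to world coordinates). Camera axes: x right, y down, z forward; pixel columns grow to the right and rows downward; lengths in mm; the calibration is good to about 2 mm. A picture is of the moment at which its call begins. camera_info takes no time and is no camera call.
- ctrl.close_job(): hands the job in, once; it reports no verdict.
Trained networks look in the newest picture that a camera, given by its name, has taken for a name from the list of things; names that differ only in an ending like _2 or _b are one class to them, and where a whole thing is asked for, a point or a joint stands for the part that bears it (a point fixed in the world has none). Each returns a list of dicts, best first, with "conf" (0 to 1); they miss things now and then, are a little off and sometimes report something else, mostly with a low value. They report only what shows in the picture. A call takes as long as a camera call.
- nets.spot_in(camera, label): "extent" ([left, top, right, bottom] in pixels, round what is visible of it).
- nets.spot_point(camera, label): "position" ([column, row] in pixels: a listed point, or the origin of a listed thing).
The state is a dict: "t": time; "qpos": joint angles; "qvel": joint speeds; "joint_torque": joint torques, N m; "ee_pos": TCP position; "orientation": TCP orientation; "ft_force": force on the tool from outside, world axes, zero at the start; "moment": the same for the moment, N m; "width": finger opening in mm.
Only numpy, scipy, OpenCV 4.12 (cv2) and the standard library are available. Lean on these libraries where they do the work, as an engineer would, in place of code of your own. Each camera call takes 0.05 s, during which the arm holds its last target. There are 200 camera calls.

## Working session

There is one attempt and no reset: what is moved stays moved. The work goes in short steps, Python scripts to look and compute and a tool call to move; the robot and the scene stay as the last step left them, time stands still between calls to the robot, and variables do not carry over. Pictures are saved under pics/ and viewed, about 12 in all and at most 16, crops included, and the job is handed in when it is done.

Besides the shell and the picture viewer there is one more tool, called after ">>>" by a JSON object that holds its "name" and its "arguments". send_rows: Moves the arm, as the interface text tells. Its arguments: {"type":"object","properties":{"rows":{"type":"array"},"gripper":{"type":"number"}},"required":["rows"]}

```bash
mkdir -p pics; python3 - <<'E'
from workcell import ctrl, optics, nets
import cv2,numpy as np
o=ctrl.get_obs();print(o)
for n in("scene","top"):
    im,d=optics.get_image(n);cv2.imwrite(f"pics/{n}0.png",im);np.savez(f"{n}0.npz",im=im,d=d,**optics.camera_info(n));print(n,optics.camera_info(n))
for l in("jar_136","jar_114","jar_92","jar_70","end_plate","mug","pad_a"):
    print(l,nets.spot_in("top",l))
E
```

```text
{'t': 0.0, 'qpos': array([ 1.29197559e+00,  4.23869441e-01,  1.63068051e+00, -1.04428837e-05,
        1.08859690e+00, -1.90243284e-02]), 'qvel': array([ 0.00087065, -0.00073168, -0.00193042, -0.00070437,  0.00063413,
       -0.00138064]), 'joint_torque': array([ 4.05943429e-04, -5.44618213e+01, -2.73666877e+01,  6.44867029e-02,
        2.27453263e-02, -1.32695227e-04]), 'ee_pos': array([160.46828414, 603.76660413, 403.887349  ]), 'orientation': array([-4.06904207e-01, -3.11490548e+00,  2.41628792e-03]), 'ft_force': array([-0.22599597, -0.22433776,  0.39905714]), 'moment': array([-0.02166912,  0.05438151,  0.01259678]), 'width': 87.38089121193885}
scene {'K': array([[590.86664748,   0.        , 324.22542864],
       [  0.        , 590.86664748, 246.96979069],
       [  0.        ,   0.        ,   1.        ]]), 'pose': array([[-2.71179767e-01,  8.31151787e-01, -4.85436135e-01,
         1.10228991e+03],
       [ 9.62509840e-01,  2.31002793e-01, -1.42170731e-01,
         2.38180326e+02],
       [-6.02835467e-03, -5.05790883e-01, -8.62635057e-01,
         1.01071524e+03],
       [ 0.0000
[... 1175 characters left out ...]
extent': [457.2, 266.9, 501.3, 299.2], 'conf': 0.72}, {'extent': [398.9, 269.3, 422.8, 297.4], 'conf': 0.66}]
jar_70 [{'extent': [321.0, 272.3, 345.5, 293.4], 'conf': 0.98}, {'extent': [243.7, 282.8, 276.0, 306.8], 'conf': 0.89}, {'extent': [457.2, 266.9, 501.3, 299.2], 'conf': 0.72}, {'extent': [398.9, 269.3, 422.8, 297.4], 'conf': 0.66}]
end_plate [{'extent': [283.1, 174.6, 292.8, 216.5], 'conf': 0.63}]
mug [{'extent': [142.9, 221.6, 194.6, 281.3], 'conf': 0.82}, {'extent': [452.1, 265.5, 498.5, 299.8], 'conf': 0.65}]
pad_a [{'extent': [433.3, 190.2, 463.6, 220.7], 'conf': 0.66}, {'extent': [387.7, 189.4, 422.7, 221.2], 'conf': 0.64}, {'extent': [305.6, 185.7, 338.9, 218.2], 'conf': 0.61}]
```

View pics/top0.png

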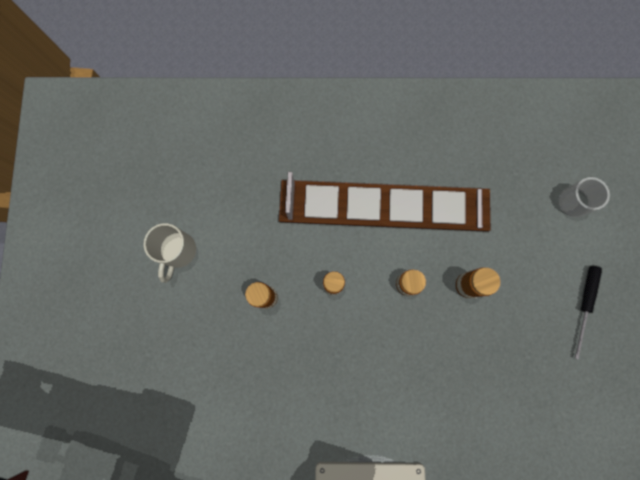

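View pics/scene0.png

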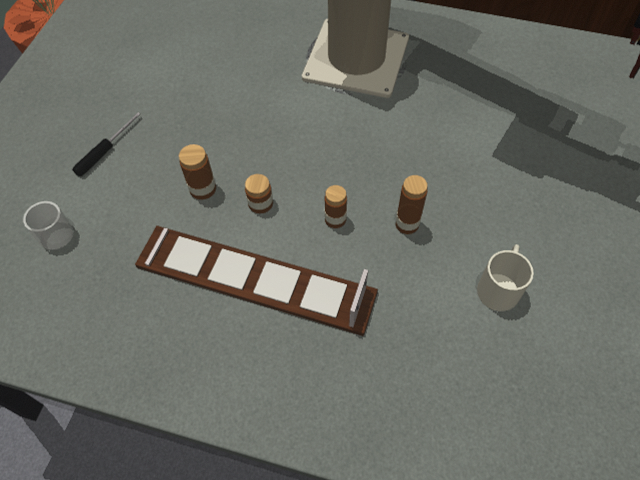

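The top view shows the end plate at the left (290,195), with pads at (321,202), (364,203), (406,205) and (449,207). The jars are at (260,295), (334,282), (412,282) and (485,282), and the mug is at (164,245). Next I'll measure positions from depth.

```bash
cat > h.py <<'E'
import numpy as np,cv2
def cloud(d,K,P):
    v,u=np.indices(d.shape);p=np.stack([(u-K[0,2])/K[0,0]*d,(v-K[1,2])/K[1,1]*d,d,np.ones_like(d)],-1)
    return (p@P.T)[...,:3]
def blobs(mask,C,minpx=30):
    n,l,s,c=cv2.connectedComponentsWithStats(mask.astype(np.uint8))
    for i in range(1,n):
        if s[i,4]>=minpx:
            m=l==i;p=C[m];z=np.percentile(p[:,2],90)
            q=p[p[:,2]>z-6]
            (cx,cy),r=cv2.minEnclosingCircle(q[:,:2].astype(np.float32))
            yield c[i],s[i,4],z,q.mean(0),(cx,cy,2*r),p
E
python3 - <<'E'
from h import *
for n in("top","scene"):
    f=np.load(n+"0.npz");im,d=f['im'],f['d'];C=cloud(d.astype(float),f['K'],f['pose'])
    flat=C[(C[...,0]>250)&(C[...,0]<350)&(C[...,1]<150)&(C[...,1]>-150)&(C[...,2]<15)];print(n,"table z",np.median(flat[:,2]))
    reg=(C[...,0]>200)&(C[...,0]<600)&(abs(C[...,1])<330)&(d>0)
    for c,a,z,m,cc,p in blobs(reg&(C[...,2]>28),C): print("obj",c.round(),a,round(z,1),m.round(1),np.round(cc,1))
    w=(im.min(-1)>170)&reg
    for c,a,z,m,cc,p in blobs(w&(C[...,2]<30),C,100):
        print("pad",c.round(),a,p.mean(0).round(1),cv2.minAreaRect(p[:,:2].astype(np.float32)))
E
```

```text
top table z -0.06433767498799625
obj [479. 282.] 999 115.6 [ 466.5 -215.4  114.1] [ 466.  -216.1   52.8]
obj [411. 282.] 573 71.6 [468.6 -86.5  70. ] [468.8 -86.7  47.3]
obj [333. 282.] 404 93.4 [465.6  72.6  91.5] [465.7  72.7  39.6]
obj [260. 295.] 638 137.0 [438.2 215.2 135.4] [438.3 215.5  43.8]
scene table z 1.8320954388407245
obj [196. 168.] 1242 116.4 [ 467.2 -212.5  115.2] [ 465.3 -212.4   54.7]
obj [258. 190.] 720 72.8 [469.4 -83.4  71.2] [468.5 -84.5  50. ]
obj [412. 201.] 1212 138.7 [439.4 218.4 137.6] [438.7 218.7  47.6]
obj [336. 203.] 713 94.6 [466.9  76.   93.2] [465.6  76.   42.5]
```

```bash
python3 - <<'E'
from h import *
for n in("top","scene"):
    f=np.load(n+"0.npz");im,d=f['im'],f['d'];C=cloud(d.astype(float),f['K'],f['pose'])
    reg=(C[...,0]>530)&(C[...,0]<760)&(C[...,1]<330)&(C[...,1]>-330)&(d>0)
    for c,a,z,m,cc,p in blobs(reg&(C[...,2]>35),C): print("obj",c.round(),a,round(z,1),p.mean(0).round(1),p.min(0).round(),p.max(0).round())
    w=(im.min(-1)>150)&reg
    P=[]
    for c,a,z,m,cc,p in blobs(w&(C[...,2]<32)&(C[...,2]>15),C,300):
        r=cv2.minAreaRect(p[:,:2].astype(np.float32));P.append(r[0]);print("pad",c.round(),a,p.mean(0).round(1),np.round(r[0],1),np.round(r[1],1),r[2])
    P=np.array(P);
    if len(P)>1:print(n,"row dir",(P[-1]-P[0]),np.linalg.norm(P[-1]-P[0])/(len(P)-1))
E
```

```text
obj [289. 194.] 255 85.6 [644.8 163.6  74.9] [606. 159.  36.] [689. 170.  88.]
pad [321. 201.] 916 [644.3  97.8  20.7] [644.4  97.9] [66.6 68.2] 87.6803207397461
pad [363. 203.] 926 [640.6   6.3  20.8] [640.9   6.3] [66.9 67.5] 86.8207015991211
pad [406. 205.] 927 [636.6 -85.8  21. ] [636.8 -85.8] [65.9 67.1] 88.57174682617188
pad [448. 207.] 931 [ 632.5 -176.8   21.2] [ 633.2 -177.1] [68.  67.4] 88.69245147705078
top row dir [ -11.23822021 -275.03596497] 91.75515705656686
obj [358. 296.] 357 88.2 [654.8 168.4  75.8] [605. 162.  35.] [691. 174.  92.]
pad [187. 256.] 1110 [ 634.9 -173.5   22.3] [ 633.9 -172.9] [72.  71.4] 87.86310577392578
pad [231. 268.] 1148 [638.6 -81.9  22.5] [638.1 -82. ] [69.1 71.4] 87.96265411376953
pad [277. 282.] 1194 [642.5  10.   22.5] [641.6   9.4] [70.  70.7] 87.33879852294922
pad [323. 295.] 1248 [646.6 101.8  22.7] [645.4 101.6] [68.9 70.5] 87.0454330444336
scene row dir [ 11.45391846 274.50567627] 91.58151108421454
```

>>> {"name": "send_rows", "arguments": {"rows": [{"offset": [0, 0, 0], "twist": [0, 0, 7]}, {"offset": [0, 0, 0], "twist": [0, 0, 7]}, {"offset": [0, 0, 0], "twist": [0, 0, 7]}, {"offset": [0, 0, 0], "twist": [0, 0, 7]}, {"offset": [0, 0, 0], "twist": [0, 0, 7]}], "gripper": 0.0878}}

```text
t: 0.87
ee_pos: [160.5, 603.9, 404.6]
orientation: [1.345, 2.839, -0.0]
ft_force: [0.6, -0.2, -0.3]
width: 87.9
```

>>> {"name": "send_rows", "arguments": {"rows": [{"offset": [0, 0, 0], "twist": [0, 0, 7]}, {"offset": [0, 0, 0], "twist": [0, 0, 7]}, {"offset": [0, 0, 0], "twist": [0, 0, 7]}, {"offset": [0, 0, 0], "twist": [0, 0, 7]}, {"offset": [0, 0, 0], "twist": [0, 0, 7]}]}}

```text
t: 1.28
ee_pos: [160.5, 603.9, 404.7]
orientation: [2.153, 2.288, -0.0]
ft_force: [0.4, -1.1, 1.1]
width: 87.9
```

>>> {"name": "send_rows", "arguments": {"rows": [{"offset": [0, 0, 0], "twist": [0, 0, 3.5]}, {"offset": [-0.028, 0.02, 0.004], "twist": [0, 0, 0]}, {"offset": [-0.028, 0.02, 0.004], "twist": [0, 0, 0]}, {"offset": [-0.028, 0.02, 0.004], "twist": [0, 0, 0]}, {"offset": [-0.028, 0.02, 0.004], "twist": [0, 0, 0]}]}}

```text
t: 1.7
ee_pos: [238.5, 492.8, 389.0]
orientation: [-2.222, -2.215, -0.008]
ft_force: [0.8, -0.3, 0.0]
width: 87.9
```

>>> {"name": "send_rows", "arguments": {"rows": [{"offset": [-0.028, 0.02, 0.004], "twist": [0, 0, 0]}, {"offset": [-0.028, 0.02, 0.004], "twist": [0, 0, 0]}, {"offset": [-0.028, 0.02, 0.004], "twist": [0, 0, 0]}, {"offset": [-0.028, 0.02, 0.004], "twist": [0, 0, 0]}, {"offset": [-0.028, 0.02, 0.004], "twist": [0, 0, 0]}]}}

```text
t: 2.12
ee_pos: [341.3, 345.9, 368.2]
orientation: [-2.219, -2.218, -0.013]
ft_force: [1.2, 0.3, -0.5]
width: 87.5
```

>>> {"name": "send_rows", "arguments": {"rows": [{"offset": [-0.028, 0.02, 0.004], "twist": [0, 0, 0]}, {"offset": [-0.028, 0.02, 0.004], "twist": [0, 0, 0]}, {"offset": [-0.028, 0.02, 0.004], "twist": [0, 0, 0]}, {"offset": [0, 0, 0.004], "twist": [0, 0, 0]}, {"offset": [0, 0, 0], "twist": [0, 0, 0]}]}}

```text
t: 2.53
ee_pos: [406.5, 252.6, 351.6]
orientation: [-2.227, -2.212, -0.016]
ft_force: [-0.7, -0.7, -0.8]
width: 87.7
```

```bash
cat > need.py <<'E'
# need.py x y zgrasp : tool-frame offset (mm) and twist (deg) from now to that grasp point, tool vertical, jaws along x
import sys,numpy as np
from scipy.spatial.transform import Rotation as R
from workcell import ctrl
def need(x,y,z):
    o=ctrl.get_obs();r=R.from_rotvec(o['orientation']);T=R.from_matrix([[0,1,0],[1,0,0],[0,0,-1]])
    d=np.array([x,y,z+163])-o['ee_pos']
    print("t %.2f q"%o['t'],o['qpos'].round(2),"off",r.inv().apply(d).round(1),"twist",(r.inv()*T).as_rotvec(degrees=True).round(2),"F",o['ft_force'].round(1),"w",round(o['width'],1))
if __name__=="__main__":need(*map(float,sys.argv[1:]))
E
python3 need.py 438.5 217 185
```

```text
t 2.53 q [0.53 0.29 1.99 0.01 0.86 0.53] off [-35.5  32.2   3.4] twist [ 0.3  -0.51 -0.4 ] F [-0.7 -0.7 -0.8] w 87.7
```

>>> {"name": "send_rows", "arguments": {"rows": [{"offset": [-0.018, 0.016, 0.002], "twist": [0.3, -0.5, -0.4]}, {"offset": [-0.0175, 0.016, 0.002], "twist": [0, 0, 0]}, {"offset": [0, 0, 0], "twist": [0, 0, 0]}, {"offset": [0, 0, 0], "twist": [0, 0, 0]}, {"offset": [0, 0, 0], "twist": [0, 0, 0]}]}}

```text
t: 2.95
ee_pos: [438.3, 218.4, 348.2]
orientation: [-2.219, -2.223, -0.001]
ft_force: [0.9, -0.1, 0.2]
width: 87.9
```

```bash
python3 need.py 438.5 217 85; python3 - <<'E'
from workcell import optics
import cv2
im,d=optics.get_image("scene");cv2.imwrite("pics/s1.png",cv2.resize(im[60:300,300:540],None,fx=2.4,fy=2.4))
E
```

```text
t 2.95 q [0.44 0.31 1.97 0.   0.87 0.44] off [-1.600e+00  1.000e-01  1.002e+02] twist [ 0.01 -0.06  0.09] F [ 0.9 -0.1  0.2] w 87.9
```

View pics/s1.png

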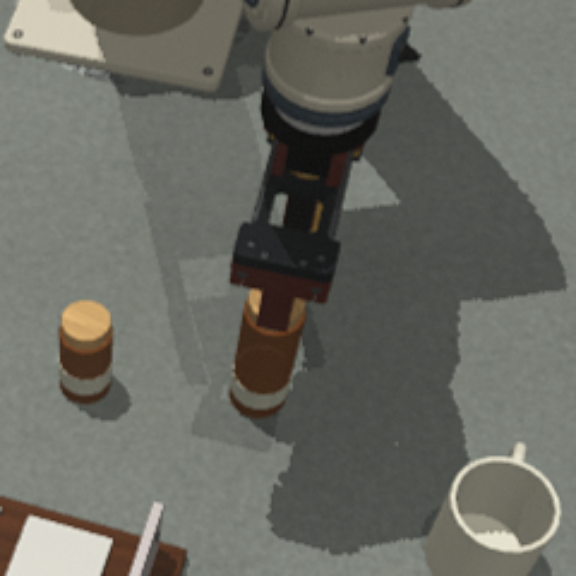

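The gripper sits centred over the tall jar (crop 270,300). I'll descend and grip.

>>> {"name": "send_rows", "arguments": {"rows": [{"offset": [-0.0015, 0, 0.02], "twist": [0, 0, 0]}, {"offset": [0, 0, 0.02], "twist": [0, 0, 0]}, {"offset": [0, 0, 0.02], "twist": [0, 0, 0]}, {"offset": [0, 0, 0.02], "twist": [0, 0, 0]}, {"offset": [0, 0, 0.018], "twist": [0, 0, 0]}]}}

```text
t: 3.42
ee_pos: [437.1, 223.5, 252.2]
orientation: [2.21, 2.229, 0.02]
ft_force: [-0.0, 0.1, 0.1]
width: 87.6
```

>>> {"name": "send_rows", "arguments": {"rows": [{"offset": [0, 0, 0], "twist": [0, 0, 0]}, {"offset": [0, 0, 0], "twist": [0, 0, 0]}, {"offset": [0, 0, 0], "twist": [0, 0, 0]}, {"offset": [0, 0, 0], "twist": [0, 0, 0]}, {"offset": [0, 0, 0], "twist": [0, 0, 0]}], "gripper": 0.03}}

```text
t: 3.83
ee_pos: [434.5, 226.4, 251.9]
orientation: [2.205, 2.236, 0.014]
ft_force: [-0.0, 0.3, -0.3]
width: 58.1
```

>>> {"name": "send_rows", "arguments": {"rows": [{"offset": [0, 0, 0], "twist": [0, 0, 0]}, {"offset": [0, 0, 0], "twist": [0, 0, 0]}, {"offset": [0, 0, 0], "twist": [0, 0, 0]}, {"offset": [0, 0, 0], "twist": [0, 0, 0]}, {"offset": [0, 0, 0], "twist": [0, 0, 0]}]}}

```text
t: 4.25
ee_pos: [435.0, 226.6, 254.2]
orientation: [2.205, 2.235, 0.02]
ft_force: [0.8, 1.0, -3.4]
width: 47.5
```

```bash
python3 need.py 438.5 217 165
```

```text
t 4.25 q [0.46 0.47 2.02 0.   0.64 0.44] off [ -9.1   4.2 -73.8] twist [ 0.61 -0.43  0.79] F [ 0.8  1.  -3.4] w 47.5
```

The wrist drifted about 9 mm in y during the descent. I'll open, recentre and regrip.

>>> {"name": "send_rows", "arguments": {"rows": [{"offset": [0, 0, 0], "twist": [0, 0, 0]}, {"offset": [0, 0, 0], "twist": [0, 0, 0]}, {"offset": [0, 0, 0], "twist": [0, 0, 0]}, {"offset": [0, 0, 0], "twist": [0, 0, 0]}, {"offset": [0, 0, 0], "twist": [0, 0, 0]}], "gripper": 0.0878}}

```text
t: 4.67
ee_pos: [435.4, 226.5, 254.6]
orientation: [2.205, 2.234, 0.022]
ft_force: [-0.5, 0.8, 0.4]
width: 77.2
```

```bash
python3 need.py 438 217 85
```

```text
t 4.67 q [0.45 0.47 2.02 0.   0.64 0.44] off [-9.6  2.4  6.5] twist [ 0.66 -0.46  0.76] F [-0.5  0.8  0.4] w 77.2
```

>>> {"name": "send_rows", "arguments": {"rows": [{"offset": [-0.005, 0.001, 0.002], "twist": [0.3, -0.2, 0.4]}, {"offset": [-0.0046, 0.0014, 0.002], "twist": [0.3, -0.2, 0.4]}, {"offset": [0, 0, 0], "twist": [0, 0, 0]}, {"offset": [0, 0, 0], "twist": [0, 0, 0]}, {"offset": [0, 0, 0], "twist": [0, 0, 0]}]}}

```text
t: 5.08
ee_pos: [438.3, 215.7, 250.1]
orientation: [-2.224, -2.218, 0.0]
ft_force: [0.5, -0.9, 0.7]
width: 88.1
```

```bash
python3 need.py 438 217 85
```

```text
t 5.08 q [0.43 0.48 2.02 0.   0.64 0.44] off [ 1.3 -0.3  2.1] twist [-0.01 -0.01 -0.15] F [ 0.5 -0.9  0.7] w 88.1
```

>>> {"name": "send_rows", "arguments": {"rows": [{"offset": [0.001, 0, 0], "twist": [0, 0, 0]}, {"offset": [0, 0, 0], "twist": [0, 0, 0]}, {"offset": [0, 0, 0], "twist": [0, 0, 0]}, {"offset": [0, 0, 0], "twist": [0, 0, 0]}, {"offset": [0, 0, 0], "twist": [0, 0, 0]}], "gripper": 0.03}}

```text
t: 5.5
ee_pos: [438.3, 217.0, 250.1]
orientation: [-2.224, -2.218, -0.0]
ft_force: [-0.0, -0.2, -0.1]
width: 58.0
```

>>> {"name": "send_rows", "arguments": {"rows": [{"offset": [0, 0, 0], "twist": [0, 0, 0]}, {"offset": [0, 0, 0], "twist": [0, 0, 0]}, {"offset": [0, 0, 0], "twist": [0, 0, 0]}, {"offset": [0, 0, 0], "twist": [0, 0, 0]}, {"offset": [0, 0, 0], "twist": [0, 0, 0]}]}}

```text
t: 5.92
ee_pos: [438.3, 217.1, 250.1]
orientation: [-2.224, -2.219, -0.0]
ft_force: [-1.0, 0.2, -0.6]
width: 47.7
```

```bash
python3 need.py 438 217 165
```

```text
t 5.92 q [0.44 0.48 2.02 0.   0.64 0.44] off [ -0.   -0.2 -77.9] twist [ 0.   -0.01 -0.13] F [-1.   0.2 -0.6] w 47.7
```

>>> {"name": "send_rows", "arguments": {"rows": [{"offset": [0, 0, -0.01], "twist": [0, 0, 0]}, {"offset": [0, 0, -0.02], "twist": [0, 0, 0]}, {"offset": [0, 0, -0.02], "twist": [0, 0, 0]}, {"offset": [0, 0, -0.015], "twist": [0, 0, 0]}, {"offset": [0, 0, -0.008], "twist": [0, 0, 0]}]}}

```text
t: 6.33
ee_pos: [436.4, 216.2, 324.4]
orientation: [-2.221, -2.216, 0.014]
ft_force: [-0.3, 0.3, -3.1]
width: 47.8
```

```bash
python3 need.py 645 100 165
```

```text
t 6.33 q [0.44 0.34 1.99 0.   0.82 0.44] off [-115.7  208.8   -5. ] twist [-0.52  0.22 -0.14] F [-0.3  0.3 -3.1] w 47.8
```

>>> {"name": "send_rows", "arguments": {"rows": [{"offset": [-0.012, 0.006, -0.002], "twist": [-0.3, 0.1, 0]}, {"offset": [-0.024, 0.012, -0.002], "twist": [0, 0, 0]}, {"offset": [-0.026, 0.015, 0], "twist": [0, 0, 0]}, {"offset": [-0.024, 0.018, 0], "twist": [0, 0, 0]}, {"offset": [-0.014, 0.022, 0], "twist": [0, 0, 0]}]}}

```text
t: 6.75
ee_pos: [507.6, 115.4, 332.2]
orientation: [-2.214, -2.226, 0.004]
ft_force: [-1.0, 0.4, -3.4]
width: 47.6
```

```bash
python3 need.py 645 100 165
```

```text
t 6.75 q [0.2  0.37 1.91 0.   0.86 0.2 ] off [-16.1 137.4   3.8] twist [-0.19  0.02  0.3 ] F [-1.   0.4 -3.4] w 47.6
```

>>> {"name": "send_rows", "arguments": {"rows": [{"offset": [-0.004, 0.024, 0], "twist": [0, 0, 0]}, {"offset": [-0.004, 0.028, 0], "twist": [0, 0, 0]}, {"offset": [-0.003, 0.028, 0], "twist": [0, 0, 0]}, {"offset": [-0.002, 0.024, 0], "twist": [0, 0, 0]}, {"offset": [-0.001, 0.016, 0], "twist": [0, 0, 0]}]}}

```text
t: 7.17
ee_pos: [631.5, 95.9, 331.4]
orientation: [-2.218, -2.219, 0.01]
ft_force: [-0.8, 0.1, -2.8]
width: 48.1
```

>>> {"name": "send_rows", "arguments": {"rows": [{"offset": [0, 0.008, 0], "twist": [0, 0, 0]}, {"offset": [0, 0.003, 0], "twist": [0, 0, 0]}, {"offset": [0, 0, 0], "twist": [0, 0, 0]}, {"offset": [0, 0, 0], "twist": [0, 0, 0]}, {"offset": [0, 0, 0], "twist": [0, 0, 0]}]}}

```text
t: 7.58
ee_pos: [643.0, 95.5, 329.7]
orientation: [-2.218, -2.216, 0.015]
ft_force: [0.2, 0.8, -4.0]
width: 47.8
```

```bash
python3 need.py 645 100 108
```

```text
t 7.58 q [ 0.13  0.55  1.62 -0.    0.99  0.13] off [ 4.6  2.6 58.7] twist [-0.65  0.11 -0.05] F [ 0.2  0.8 -4. ] w 47.8
```

>>> {"name": "send_rows", "arguments": {"rows": [{"offset": [0.0046, 0.0026, 0.006], "twist": [-0.6, 0.1, 0]}, {"offset": [0, 0, 0.012], "twist": [0, 0, 0]}, {"offset": [0, 0, 0.012], "twist": [0, 0, 0]}, {"offset": [0, 0, 0.01], "twist": [0, 0, 0]}, {"offset": [0, 0, 0.006], "twist": [0, 0, 0]}]}}

```text
t: 8.0
ee_pos: [643.4, 101.6, 280.9]
orientation: [2.22, 2.222, 0.001]
ft_force: [-0.0, -0.3, -4.3]
width: 47.7
```

>>> {"name": "send_rows", "arguments": {"rows": [{"offset": [0, 0, 0.004], "twist": [0, 0, 0]}, {"offset": [0, 0, 0.002], "twist": [0, 0, 0]}, {"offset": [0, 0, 0], "twist": [0, 0, 0]}, {"offset": [0, 0, 0], "twist": [0, 0, 0]}, {"offset": [0, 0, 0], "twist": [0, 0, 0]}]}}

```text
t: 8.42
ee_pos: [642.7, 101.5, 271.4]
orientation: [-2.219, -2.221, 0.004]
ft_force: [0.1, 0.5, -3.4]
width: 47.9
```

```bash
python3 need.py 645 100 108; python3 - <<'E'
from workcell import optics
import cv2
im,d=optics.get_image("scene");cv2.imwrite("pics/s2.png",cv2.resize(im[160:360,200:440],None,fx=2.5,fy=2.5))
E
```

```text
t 8.42 q [0.14 0.62 1.64 0.   0.88 0.14] off [-1.5  2.3  0.4] twist [-0.2   0.01  0.05] F [ 0.1  0.5 -3.4] w 47.9
```

View pics/s2.png

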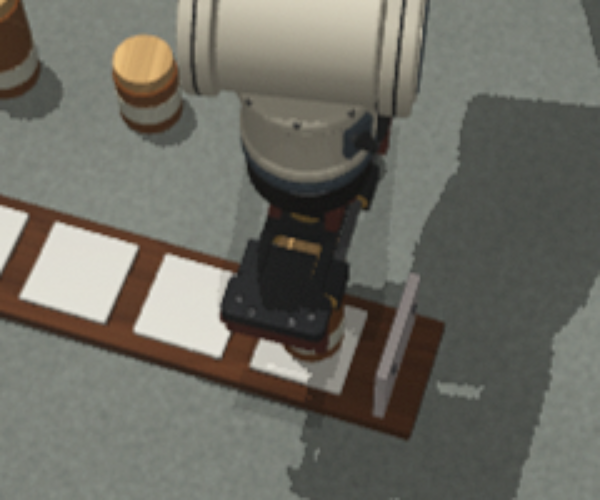

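The tall jar is over the pad nearest the plate (crop 320,340). I'll trim the position and settle it.

>>> {"name": "send_rows", "arguments": {"rows": [{"offset": [-0.0015, 0.0022, -0.001], "twist": [-0.2, 0, 0]}, {"offset": [0, 0, 0], "twist": [0, 0, 0]}, {"offset": [0, 0, 0.0005], "twist": [0, 0, 0]}, {"offset": [0, 0, 0.0005], "twist": [0, 0, 0]}, {"offset": [0, 0, 0], "twist": [0, 0, 0]}]}}

```text
t: 8.88
ee_pos: [645.7, 99.6, 272.6]
orientation: [2.219, 2.221, 0.003]
ft_force: [-0.8, 0.7, -3.1]
width: 47.4
```

```bash
python3 need.py 645 100 108
```

```text
t 8.88 q [ 0.13  0.62  1.64 -0.    0.88  0.13] off [ 0.4 -0.7  1.6] twist [0.16 0.   0.03] F [-0.8  0.7 -3.1] w 47.4
```

>>> {"name": "send_rows", "arguments": {"rows": [{"offset": [0, 0, 0.001], "twist": [0, 0, 0]}, {"offset": [0, 0, 0.0008], "twist": [0, 0, 0]}, {"offset": [0, 0, 0.0005], "twist": [0, 0, 0]}, {"offset": [0, 0, 0], "twist": [0, 0, 0]}, {"offset": [0, 0, 0], "twist": [0, 0, 0]}]}}

```text
t: 9.3
ee_pos: [645.8, 99.6, 271.1]
orientation: [2.219, 2.22, 0.004]
ft_force: [0.4, -0.2, -2.1]
width: 47.5
```

```bash
python3 need.py 645 100 108
```

```text
t 9.30 q [ 0.13  0.63  1.64 -0.    0.87  0.13] off [ 0.4 -0.8  0.1] twist [ 0.19 -0.    0.03] F [ 0.4 -0.2 -2.1] w 47.5
```

>>> {"name": "send_rows", "arguments": {"rows": [{"offset": [0, 0, 0.0007], "twist": [0, 0, 0]}, {"offset": [0, 0, 0.0005], "twist": [0, 0, 0]}, {"offset": [0, 0, 0.0003], "twist": [0, 0, 0]}, {"offset": [0, 0, 0], "twist": [0, 0, 0]}, {"offset": [0, 0, 0], "twist": [0, 0, 0]}]}}

```text
t: 9.72
ee_pos: [645.9, 99.7, 271.1]
orientation: [2.219, 2.22, 0.004]
ft_force: [-2.1, -0.3, 1.1]
width: 47.7
```

```bash
python3 need.py 645 100 108
```

```text
t 9.72 q [ 0.14  0.63  1.64 -0.    0.87  0.13] off [ 0.3 -0.9  0.1] twist [0.19 0.   0.04] F [-2.1 -0.3  1.1] w 47.7
```

>>> {"name": "send_rows", "arguments": {"rows": [{"offset": [0, 0, 0], "twist": [0, 0, 0]}, {"offset": [0, 0, 0], "twist": [0, 0, 0]}, {"offset": [0, 0, 0], "twist": [0, 0, 0]}, {"offset": [0, 0, 0], "twist": [0, 0, 0]}, {"offset": [0, 0, 0], "twist": [0, 0, 0]}], "gripper": 0.0878}}

```text
t: 10.13
ee_pos: [646.7, 99.8, 271.1]
orientation: [2.218, 2.219, 0.008]
ft_force: [-0.3, -0.5, 0.5]
width: 77.3
```

>>> {"name": "send_rows", "arguments": {"rows": [{"offset": [0, 0, -0.003], "twist": [0, 0, 0]}, {"offset": [0, 0, -0.01], "twist": [0, 0, 0]}, {"offset": [0, 0, -0.02], "twist": [0, 0, 0]}, {"offset": [0, 0, -0.025], "twist": [0, 0, 0]}, {"offset": [0, 0, -0.03], "twist": [0, 0, 0]}]}}

```text
t: 10.55
ee_pos: [644.2, 99.5, 356.6]
orientation: [-2.218, -2.22, 0.008]
ft_force: [-0.1, 0.7, -0.2]
width: 88.0
```

```bash
python3 need.py 468.6 -85.6 130
```

```text
t 10.55 q [ 0.14  0.52  1.6  -0.    1.03  0.13] off [-184.9 -175.3   64.9] twist [-0.37  0.07  0.03] F [-0.1  0.7 -0.2] w 88.0
```

>>> {"name": "send_rows", "arguments": {"rows": [{"offset": [-0.01, -0.01, 0], "twist": [-0.3, 0, 0]}, {"offset": [-0.02, -0.02, 0], "twist": [0, 0, 0]}, {"offset": [-0.024, -0.023, 0], "twist": [0, 0, 0]}, {"offset": [-0.024, -0.023, 0.005], "twist": [0, 0, 0]}, {"offset": [-0.024, -0.023, 0.01], "twist": [0, 0, 0]}]}}

```text
t: 10.97
ee_pos: [549.4, -1.2, 355.7]
orientation: [2.201, 2.216, 0.032]
ft_force: [0.6, -0.3, -0.4]
width: 87.8
```

>>> {"name": "send_rows", "arguments": {"rows": [{"offset": [-0.024, -0.022, 0.015], "twist": [0, 0, 0]}, {"offset": [-0.022, -0.021, 0.015], "twist": [0, 0, 0]}, {"offset": [-0.018, -0.016, 0.01], "twist": [0, 0, 0]}, {"offset": [-0.01, -0.009, 0.005], "twist": [0, 0, 0]}, {"offset": [-0.003, -0.003, 0], "twist": [0, 0, 0]}]}}

```text
t: 11.38
ee_pos: [473.1, -84.0, 311.0]
orientation: [2.2, 2.212, 0.035]
ft_force: [1.2, -0.0, 0.3]
width: 87.8
```

```bash
python3 need.py 468.6 -85.6 32
```

```text
t 11.38 q [-0.2   0.35  2.02  0.01  0.74 -0.22] off [ -1.6  -8.1 115.8] twist [ 1.78 -0.04  0.3 ] F [ 1.2 -0.   0.3] w 87.8
```

Residuals before descent are moderate, so I'll correct, then descend in two stages with deceleration.

>>> {"name": "send_rows", "arguments": {"rows": [{"offset": [-0.001, -0.004, 0.01], "twist": [0.9, 0, 0.3]}, {"offset": [0, -0.003, 0.016], "twist": [0.9, 0, 0]}, {"offset": [0, 0, 0.016], "twist": [0, 0, 0]}, {"offset": [0, 0, 0.008], "twist": [0, 0, 0]}, {"offset": [0, 0, 0], "twist": [0, 0, 0]}]}}

```text
t: 11.8
ee_pos: [469.0, -85.0, 261.8]
orientation: [2.222, 2.216, 0.004]
ft_force: [-0.4, 0.6, 0.7]
width: 88.0
```

```bash
python3 need.py 468.6 -85.6 32
```

```text
t 11.80 q [-0.2   0.44  2.04  0.    0.65 -0.2 ] off [-0.6 -0.6 66.8] twist [ 0.24  0.04 -0.16] F [-0.4  0.6  0.7] w 88.0
```

>>> {"name": "send_rows", "arguments": {"rows": [{"offset": [-0.0006, -0.0006, 0.01], "twist": [0.2, 0, 0]}, {"offset": [0, 0, 0.016], "twist": [0, 0, 0]}, {"offset": [0, 0, 0.016], "twist": [0, 0, 0]}, {"offset": [0, 0, 0.012], "twist": [0, 0, 0]}, {"offset": [0, 0, 0.006], "twist": [0, 0, 0]}]}}

```text
t: 12.22
ee_pos: [472.3, -84.3, 201.2]
orientation: [2.217, 2.217, 0.006]
ft_force: [0.2, 0.0, -0.7]
width: 87.9
```

```bash
python3 need.py 468.6 -85.6 33
```

```text
t 12.22 q [-0.2   0.57  2.05 -0.    0.52 -0.2 ] off [-1.2 -3.8  5.1] twist [ 0.43  0.13 -0.  ] F [ 0.2  0.  -0.7] w 87.9
```

>>> {"name": "send_rows", "arguments": {"rows": [{"offset": [-0.0012, -0.0035, 0.002], "twist": [0.4, 0.1, 0]}, {"offset": [0, 0, 0.002], "twist": [0, 0, 0]}, {"offset": [0, 0, 0.001], "twist": [0, 0, 0]}, {"offset": [0, 0, 0], "twist": [0, 0, 0]}, {"offset": [0, 0, 0], "twist": [0, 0, 0]}]}}

```text
t: 12.63
ee_pos: [469.3, -85.2, 195.8]
orientation: [-2.22, -2.222, 0.001]
ft_force: [0.8, -0.1, -0.1]
width: 88.3
```

```bash
python3 need.py 468.6 -85.6 33
```

```text
t 12.63 q [-0.2   0.58  2.05 -0.    0.51 -0.2 ] off [-0.4 -0.7 -0.2] twist [-0.02  0.02  0.05] F [ 0.8 -0.1 -0.1] w 88.3
```

Grip, then lift.

>>> {"name": "send_rows", "arguments": {"rows": [{"offset": [0, 0, 0], "twist": [0, 0, 0]}, {"offset": [0, 0, 0], "twist": [0, 0, 0]}, {"offset": [0, 0, 0], "twist": [0, 0, 0]}, {"offset": [0, 0, 0], "twist": [0, 0, 0]}, {"offset": [0, 0, 0], "twist": [0, 0, 0]}], "gripper": 0.03}}

```text
t: 13.05
ee_pos: [470.0, -85.4, 197.5]
orientation: [2.219, 2.22, 0.002]
ft_force: [0.1, -0.2, -0.4]
width: 57.7
```

>>> {"name": "send_rows", "arguments": {"rows": [{"offset": [0, 0, 0], "twist": [0, 0, 0]}, {"offset": [0, 0, 0], "twist": [0, 0, 0]}, {"offset": [0, 0, 0], "twist": [0, 0, 0]}, {"offset": [0, 0, 0], "twist": [0, 0, 0]}, {"offset": [0, 0, 0], "twist": [0, 0, 0]}]}}

```text
t: 13.47
ee_pos: [470.0, -85.4, 197.5]
orientation: [2.219, 2.22, 0.002]
ft_force: [-0.3, -0.4, 0.3]
width: 51.8
```

>>> {"name": "send_rows", "arguments": {"rows": [{"offset": [0, 0, -0.008], "twist": [0, 0, 0]}, {"offset": [0, 0, -0.018], "twist": [0, 0, 0]}, {"offset": [0, 0, -0.02], "twist": [0, 0, 0]}, {"offset": [0, 0, -0.018], "twist": [0, 0, 0]}, {"offset": [0, 0, -0.012], "twist": [0, 0, 0]}]}}

```text
t: 13.88
ee_pos: [467.9, -85.0, 274.4]
orientation: [-2.217, -2.219, 0.006]
ft_force: [0.2, 0.0, -1.2]
width: 52.0
```

```bash
python3 need.py 633.5 -175 110
```

```text
t 13.88 q [-0.2   0.42  2.04 -0.    0.69 -0.2 ] off [-90.2 165.5   0.3] twist [-0.37 -0.05  0.04] F [ 0.2  0.  -1.2] w 52.0
```

>>> {"name": "send_rows", "arguments": {"rows": [{"offset": [-0.0045, 0.009, 0], "twist": [-0.3, 0, 0]}, {"offset": [-0.01, 0.018, 0], "twist": [0, 0, 0]}, {"offset": [-0.013, 0.024, 0], "twist": [0, 0, 0]}, {"offset": [-0.0135, 0.025, 0], "twist": [0, 0, 0]}, {"offset": [-0.0135, 0.025, 0], "twist": [0, 0, 0]}]}}

```text
t: 14.3
ee_pos: [569.5, -139.9, 276.8]
orientation: [-2.217, -2.224, -0.0]
ft_force: [0.8, -0.6, -2.0]
width: 51.3
```

>>> {"name": "send_rows", "arguments": {"rows": [{"offset": [-0.0125, 0.023, 0], "twist": [0, 0, 0]}, {"offset": [-0.01, 0.018, 0], "twist": [0, 0, 0]}, {"offset": [-0.007, 0.013, 0], "twist": [0, 0, 0]}, {"offset": [-0.0045, 0.008, 0], "twist": [0, 0, 0]}, {"offset": [-0.002, 0.003, 0], "twist": [0, 0, 0]}]}}

```text
t: 14.72
ee_pos: [643.4, -181.7, 273.3]
orientation: [2.218, 2.222, 0.003]
ft_force: [0.1, 0.4, -1.7]
width: 51.5
```

```bash
python3 need.py 633.5 -175 55.5
```

```text
t 14.72 q [-0.29  0.64  1.6   0.    0.9  -0.3 ] off [  6.7 -10.   54.8] twist [ 0.16 -0.02  0.11] F [ 0.1  0.4 -1.7] w 51.5
```

>>> {"name": "send_rows", "arguments": {"rows": [{"offset": [0.004, -0.006, 0.006], "twist": [0.2, 0, 0]}, {"offset": [0.0025, -0.004, 0.012], "twist": [0, 0, 0]}, {"offset": [0, 0, 0.012], "twist": [0, 0, 0]}, {"offset": [0, 0, 0.01], "twist": [0, 0, 0]}, {"offset": [0, 0, 0.005], "twist": [0, 0, 0]}]}}

```text
t: 15.13
ee_pos: [631.3, -174.6, 223.4]
orientation: [-2.218, -2.221, 0.002]
ft_force: [-0.1, -0.5, -0.8]
width: 51.7
```

```bash
python3 need.py 633.5 -175 55.5
```

```text
t 15.13 q [-0.29  0.7   1.64  0.    0.8  -0.29] off [-0.4  2.2  4.9] twist [-0.18 -0.06  0.08] F [-0.1 -0.5 -0.8] w 51.7
```

>>> {"name": "send_rows", "arguments": {"rows": [{"offset": [-0.0003, 0.002, 0.0015], "twist": [-0.1, 0, 0]}, {"offset": [0, 0, 0.0015], "twist": [0, 0, 0]}, {"offset": [0, 0, 0.0005], "twist": [0, 0, 0]}, {"offset": [0, 0, 0], "twist": [0, 0, 0]}, {"offset": [0, 0, 0], "twist": [0, 0, 0]}]}}

```text
t: 15.55
ee_pos: [633.1, -174.4, 219.5]
orientation: [-2.217, -2.221, 0.002]
ft_force: [-0.8, -0.5, -1.5]
width: 51.6
```

```bash
python3 need.py 633.5 -175 55.5
```

```text
t 15.55 q [-0.29  0.7   1.64  0.    0.8  -0.29] off [-0.6  0.4  1. ] twist [-0.18 -0.08  0.12] F [-0.8 -0.5 -1.5] w 51.6
```

>>> {"name": "send_rows", "arguments": {"rows": [{"offset": [-0.0004, 0.0003, 0.0007], "twist": [-0.1, 0, 0]}, {"offset": [0, 0, 0.0006], "twist": [0, 0, 0]}, {"offset": [0, 0, 0.0004], "twist": [0, 0, 0]}, {"offset": [0, 0, 0.0003], "twist": [0, 0, 0]}, {"offset": [0, 0, 0], "twist": [0, 0, 0]}]}}

```text
t: 15.97
ee_pos: [633.9, -174.9, 218.6]
orientation: [-2.219, -2.224, -0.002]
ft_force: [-0.2, 0.5, -1.6]
width: 51.8
```

```bash
python3 need.py 633.5 -175 55.5
```

```text
t 15.97 q [-0.29  0.71  1.64  0.    0.8  -0.29] off [-0.1 -0.4  0.1] twist [ 0.02 -0.06  0.13] F [-0.2  0.5 -1.6] w 51.8
```

>>> {"name": "send_rows", "arguments": {"rows": [{"offset": [0, 0, 0.0007], "twist": [0, 0, 0]}, {"offset": [0, 0, 0.0006], "twist": [0, 0, 0]}, {"offset": [0, 0, 0.0004], "twist": [0, 0, 0]}, {"offset": [0, 0, 0.0003], "twist": [0, 0, 0]}, {"offset": [0, 0, 0], "twist": [0, 0, 0]}]}}

```text
t: 16.38
ee_pos: [633.9, -174.8, 218.6]
orientation: [-2.219, -2.224, -0.002]
ft_force: [-0.7, 0.2, -0.3]
width: 51.6
```

```bash
python3 need.py 633.5 -175 55.5
```

```text
t 16.38 q [-0.29  0.71  1.64  0.    0.8  -0.29] off [-0.2 -0.4  0.1] twist [ 0.03 -0.06  0.12] F [-0.7  0.2 -0.3] w 51.6
```

>>> {"name": "send_rows", "arguments": {"rows": [{"offset": [0, 0, 0], "twist": [0, 0, 0]}, {"offset": [0, 0, 0], "twist": [0, 0, 0]}, {"offset": [0, 0, 0], "twist": [0, 0, 0]}, {"offset": [0, 0, 0], "twist": [0, 0, 0]}, {"offset": [0, 0, 0], "twist": [0, 0, 0]}], "gripper": 0.0878}}

```text
t: 16.8
ee_pos: [634.5, -175.1, 218.0]
orientation: [2.218, 2.223, 0.003]
ft_force: [0.3, -0.5, -0.1]
width: 81.5
```

>>> {"name": "send_rows", "arguments": {"rows": [{"offset": [0, 0, -0.003], "twist": [0, 0, 0]}, {"offset": [0, 0, -0.012], "twist": [0, 0, 0]}, {"offset": [0, 0, -0.02], "twist": [0, 0, 0]}, {"offset": [0, 0, -0.03], "twist": [0, 0, 0]}, {"offset": [0, 0, -0.022], "twist": [0, 0, 0]}]}}

```text
t: 17.22
ee_pos: [632.6, -174.6, 304.1]
orientation: [-2.213, -2.218, 0.005]
ft_force: [1.5, 0.1, 1.1]
width: 87.9
```

```bash
python3 need.py 465.7 74.3 140
```

```text
t 17.22 q [-0.29  0.59  1.62  0.    0.95 -0.29] off [ 249.3 -166.4    3.3] twist [-0.46 -0.21  0.12] F [1.5 0.1 1.1] w 87.9
```

>>> {"name": "send_rows", "arguments": {"rows": [{"offset": [0.01, -0.0067, 0], "twist": [-0.4, -0.2, 0]}, {"offset": [0.02, -0.013, 0], "twist": [0, 0, 0]}, {"offset": [0.026, -0.017, 0], "twist": [0, 0, 0]}, {"offset": [0.028, -0.019, 0], "twist": [0, 0, 0]}, {"offset": [0.028, -0.019, 0], "twist": [0, 0, 0]}]}}

```text
t: 17.63
ee_pos: [558.7, -63.1, 312.1]
orientation: [2.214, 2.204, 0.015]
ft_force: [1.3, 0.1, 0.5]
width: 87.3
```

>>> {"name": "send_rows", "arguments": {"rows": [{"offset": [0.028, -0.019, 0], "twist": [0, 0, 0]}, {"offset": [0.026, -0.017, 0], "twist": [0, 0, 0]}, {"offset": [0.022, -0.015, 0], "twist": [0, 0, 0]}, {"offset": [0.018, -0.012, 0], "twist": [0, 0, 0]}, {"offset": [0.014, -0.009, 0], "twist": [0, 0, 0]}]}}

```text
t: 18.05
ee_pos: [476.9, 53.1, 309.7]
orientation: [2.214, 2.206, 0.014]
ft_force: [-0.3, 0.3, -0.3]
width: 87.7
```

```bash
python3 need.py 465.7 74.3 115
```

```text
t 18.05 q [ 0.09  0.36  2.02 -0.01  0.75  0.1 ] off [ 21.4 -11.8  31.4] twist [ 1.03  0.28 -0.22] F [-0.3  0.3 -0.3] w 87.7
```

>>> {"name": "send_rows", "arguments": {"rows": [{"offset": [0.008, -0.005, 0.006], "twist": [0.5, 0.1, -0.2]}, {"offset": [0.007, -0.004, 0.006], "twist": [0.5, 0.1, 0]}, {"offset": [0.004, -0.002, 0.005], "twist": [0, 0, 0]}, {"offset": [0.001, 0, 0.002], "twist": [0, 0, 0]}, {"offset": [0, 0, 0], "twist": [0, 0, 0]}]}}

```text
t: 18.47
ee_pos: [462.0, 76.7, 288.3]
orientation: [-2.216, -2.226, 0.004]
ft_force: [0.1, -0.2, 0.9]
width: 88.0
```

```bash
python3 need.py 465.7 74.3 50
```

```text
t 18.47 q [ 0.14  0.38  2.05 -0.    0.71  0.14] off [-2.3  3.8 75.3] twist [-0.12  0.07  0.24] F [ 0.1 -0.2  0.9] w 88.0
```

>>> {"name": "send_rows", "arguments": {"rows": [{"offset": [-0.0022, 0.003, 0.008], "twist": [-0.1, 0, 0]}, {"offset": [0, 0, 0.016], "twist": [0, 0, 0]}, {"offset": [0, 0, 0.018], "twist": [0, 0, 0]}, {"offset": [0, 0, 0.016], "twist": [0, 0, 0]}, {"offset": [0, 0, 0.009], "twist": [0, 0, 0]}]}}

```text
t: 18.88
ee_pos: [469.8, 71.6, 218.8]
orientation: [2.216, 2.218, 0.009]
ft_force: [-0.9, -0.1, 0.4]
width: 88.0
```

```bash
python3 need.py 465.7 74.3 50
```

```text
t 18.88 q [ 0.13  0.53  2.06 -0.    0.55  0.13] off [ 2.7 -4.2  5.8] twist [0.48 0.03 0.03] F [-0.9 -0.1  0.4] w 88.0
```

>>> {"name": "send_rows", "arguments": {"rows": [{"offset": [0.0025, -0.004, 0.002], "twist": [0.45, 0, 0]}, {"offset": [0, 0, 0.001], "twist": [0, 0, 0]}, {"offset": [0, 0, 0], "twist": [0, 0, 0]}, {"offset": [0, 0, 0], "twist": [0, 0, 0]}, {"offset": [0, 0, 0], "twist": [0, 0, 0]}]}}

```text
t: 19.3
ee_pos: [466.4, 72.6, 213.8]
orientation: [-2.223, -2.218, 0.004]
ft_force: [0.1, 0.4, 0.3]
width: 87.5
```

```bash
python3 need.py 465.7 74.3 50
```

```text
t 19.30 q [ 0.13  0.54  2.06 -0.    0.55  0.13] off [ 1.6 -0.7  0.8] twist [-0.16  0.06 -0.12] F [0.1 0.4 0.3] w 87.5
```

>>> {"name": "send_rows", "arguments": {"rows": [{"offset": [0.0016, -0.0006, 0], "twist": [-0.1, 0, 0]}, {"offset": [0, 0, 0], "twist": [0, 0, 0]}, {"offset": [0, 0, 0], "twist": [0, 0, 0]}, {"offset": [0, 0, 0], "twist": [0, 0, 0]}, {"offset": [0, 0, 0], "twist": [0, 0, 0]}], "gripper": 0.03}}

```text
t: 19.72
ee_pos: [466.6, 74.7, 216.0]
orientation: [2.221, 2.217, 0.004]
ft_force: [-0.1, -0.1, 0.3]
width: 58.0
```

>>> {"name": "send_rows", "arguments": {"rows": [{"offset": [0, 0, 0], "twist": [0, 0, 0]}, {"offset": [0, 0, 0], "twist": [0, 0, 0]}, {"offset": [0, 0, 0], "twist": [0, 0, 0]}, {"offset": [0, 0, 0], "twist": [0, 0, 0]}, {"offset": [0, 0, 0], "twist": [0, 0, 0]}]}}

```text
t: 20.13
ee_pos: [466.6, 74.8, 216.2]
orientation: [2.221, 2.218, 0.004]
ft_force: [-0.3, -0.1, 1.2]
width: 43.4
```

>>> {"name": "send_rows", "arguments": {"rows": [{"offset": [0, 0, -0.008], "twist": [0, 0, 0]}, {"offset": [0, 0, -0.018], "twist": [0, 0, 0]}, {"offset": [0, 0, -0.02], "twist": [0, 0, 0]}, {"offset": [0, 0, -0.018], "twist": [0, 0, 0]}, {"offset": [0, 0, -0.012], "twist": [0, 0, 0]}]}}

```text
t: 20.55
ee_pos: [464.7, 74.5, 293.3]
orientation: [-2.222, -2.218, 0.007]
ft_force: [0.2, -0.1, -0.6]
width: 43.6
```

```bash
python3 need.py 637.3 -84 130
```

```text
t 20.55 q [ 0.13  0.38  2.04 -0.    0.73  0.14] off [-158.2  172.9   -0.4] twist [-0.29  0.1  -0.09] F [ 0.2 -0.1 -0.6] w 43.6
```

>>> {"name": "send_rows", "arguments": {"rows": [{"offset": [-0.008, 0.009, 0], "twist": [-0.3, 0.1, 0]}, {"offset": [-0.018, 0.02, 0], "twist": [0, 0, 0]}, {"offset": [-0.022, 0.024, 0], "twist": [0, 0, 0]}, {"offset": [-0.023, 0.025, 0], "twist": [0, 0, 0]}, {"offset": [-0.023, 0.025, 0], "twist": [0, 0, 0]}]}}

```text
t: 20.97
ee_pos: [568.8, -21.2, 296.3]
orientation: [2.213, 2.227, 0.005]
ft_force: [0.6, 0.8, -2.0]
width: 43.5
```

>>> {"name": "send_rows", "arguments": {"rows": [{"offset": [-0.021, 0.023, 0], "twist": [0, 0, 0]}, {"offset": [-0.016, 0.0175, 0], "twist": [0, 0, 0]}, {"offset": [-0.011, 0.012, 0], "twist": [0, 0, 0]}, {"offset": [-0.006, 0.007, 0], "twist": [0, 0, 0]}, {"offset": [-0.002, 0.002, 0], "twist": [0, 0, 0]}]}}

```text
t: 21.38
ee_pos: [638.3, -88.4, 293.6]
orientation: [2.216, 2.22, 0.007]
ft_force: [-0.5, -0.5, -0.9]
width: 44.0
```

```bash
python3 need.py 637.3 -84 74.2
```

```text
t 21.38 q [-0.16  0.58  1.65  0.    0.9  -0.16] off [ 4.4 -1.4 56.3] twist [0.39 0.02 0.09] F [-0.5 -0.5 -0.9] w 44.0
```

>>> {"name": "send_rows", "arguments": {"rows": [{"offset": [0.004, -0.0012, 0.006], "twist": [0.3, 0, 0]}, {"offset": [0, 0, 0.012], "twist": [0, 0, 0]}, {"offset": [0, 0, 0.012], "twist": [0, 0, 0]}, {"offset": [0, 0, 0.01], "twist": [0, 0, 0]}, {"offset": [0, 0, 0.006], "twist": [0, 0, 0]}]}}

```text
t: 21.8
ee_pos: [634.9, -82.6, 242.6]
orientation: [-2.217, -2.224, 0.001]
ft_force: [0.2, 0.0, 0.0]
width: 43.9
```

```bash
python3 need.py 637.3 -84 74.2
```

```text
t 21.80 q [-0.15  0.65  1.68  0.    0.81 -0.15] off [-1.5  2.4  5.4] twist [-0.09 -0.03  0.16] F [0.2 0.  0. ] w 43.9
```

>>> {"name": "send_rows", "arguments": {"rows": [{"offset": [-0.0014, 0.0022, 0.002], "twist": [0, 0, 0]}, {"offset": [0, 0, 0.0012], "twist": [0, 0, 0]}, {"offset": [0, 0, 0.0005], "twist": [0, 0, 0]}, {"offset": [0, 0, 0], "twist": [0, 0, 0]}, {"offset": [0, 0, 0], "twist": [0, 0, 0]}]}}

```text
t: 22.22
ee_pos: [636.5, -82.7, 237.9]
orientation: [-2.213, -2.225, 0.005]
ft_force: [-0.1, -0.0, -1.3]
width: 43.3
```

```bash
python3 need.py 637.3 -84 74.2
```

```text
t 22.22 q [-0.15  0.66  1.67 -0.    0.81 -0.15] off [-1.3  0.8  0.7] twist [-0.27 -0.01  0.33] F [-0.1 -0.  -1.3] w 43.3
```

>>> {"name": "send_rows", "arguments": {"rows": [{"offset": [-0.0012, 0.0006, 0.0004], "twist": [-0.2, 0, 0]}, {"offset": [0, 0, 0.0006], "twist": [0, 0, 0]}, {"offset": [0, 0, 0.0005], "twist": [0, 0, 0]}, {"offset": [0, 0, 0.0005], "twist": [0, 0, 0]}, {"offset": [0, 0, 0.0003], "twist": [0, 0, 0]}]}}

```text
t: 22.63
ee_pos: [637.4, -83.7, 237.2]
orientation: [-2.215, -2.228, -0.0]
ft_force: [-1.7, 0.9, 1.0]
width: 43.7
```

>>> {"name": "send_rows", "arguments": {"rows": [{"offset": [0, 0, 0.0003], "twist": [0, 0, 0]}, {"offset": [0, 0, 0.0003], "twist": [0, 0, 0]}, {"offset": [0, 0, 0.0003], "twist": [0, 0, 0]}, {"offset": [0, 0, 0], "twist": [0, 0, 0]}, {"offset": [0, 0, 0], "twist": [0, 0, 0]}]}}

```text
t: 23.05
ee_pos: [637.4, -83.8, 237.2]
orientation: [2.215, 2.228, 0.001]
ft_force: [-1.3, 1.0, 2.4]
width: 43.8
```

```bash
python3 need.py 637.3 -84 74.2
```

```text
t 23.05 q [-0.15  0.66  1.67  0.    0.81 -0.16] off [-0.2 -0.1 -0. ] twist [ 0.02 -0.01  0.34] F [-1.3  1.   2.4] w 43.8
```

>>> {"name": "send_rows", "arguments": {"rows": [{"offset": [0, 0, 0], "twist": [0, 0, 0]}, {"offset": [0, 0, 0], "twist": [0, 0, 0]}, {"offset": [0, 0, 0], "twist": [0, 0, 0]}, {"offset": [0, 0, 0], "twist": [0, 0, 0]}, {"offset": [0, 0, 0], "twist": [0, 0, 0]}], "gripper": 0.0878}}

```text
t: 23.47
ee_pos: [637.7, -83.8, 236.3]
orientation: [2.214, 2.227, 0.001]
ft_force: [-0.2, -0.2, -0.3]
width: 73.6
```

>>> {"name": "send_rows", "arguments": {"rows": [{"offset": [0, 0, -0.003], "twist": [0, 0, 0]}, {"offset": [0, 0, -0.012], "twist": [0, 0, 0]}, {"offset": [0, 0, -0.02], "twist": [0, 0, 0]}, {"offset": [0, 0, -0.03], "twist": [0, 0, 0]}, {"offset": [0, 0, -0.025], "twist": [0, 0, 0]}]}}

```text
t: 23.88
ee_pos: [635.7, -83.5, 324.9]
orientation: [-2.209, -2.222, 0.01]
ft_force: [0.6, -0.2, 0.5]
width: 87.8
```

```bash
python3 need.py 465.7 -214.3 165
```

```text
t 23.88 q [-0.15  0.54  1.64  0.    0.97 -0.16] off [-129.8 -170.8   -1.5] twist [-0.62 -0.11  0.34] F [ 0.6 -0.2  0.5] w 87.8
```

>>> {"name": "send_rows", "arguments": {"rows": [{"offset": [-0.006, -0.009, -0.003], "twist": [-0.5, 0, 0.3]}, {"offset": [-0.014, -0.019, -0.003], "twist": [0, 0, 0]}, {"offset": [-0.018, -0.023, 0], "twist": [0, 0, 0]}, {"offset": [-0.018, -0.024, 0], "twist": [0, 0, 0]}, {"offset": [-0.018, -0.024, 0], "twist": [0, 0, 0]}]}}

```text
t: 24.3
ee_pos: [537.6, -157.8, 340.0]
orientation: [2.205, 2.218, 0.019]
ft_force: [0.1, -0.9, 0.2]
width: 88.0
```

>>> {"name": "send_rows", "arguments": {"rows": [{"offset": [-0.018, -0.023, 0], "twist": [0, 0, 0]}, {"offset": [-0.014, -0.018, 0], "twist": [0, 0, 0]}, {"offset": [-0.01, -0.013, 0], "twist": [0, 0, 0]}, {"offset": [-0.006, -0.008, 0], "twist": [0, 0, 0]}, {"offset": [-0.002, -0.003, 0], "twist": [0, 0, 0]}]}}

```text
t: 24.72
ee_pos: [462.2, -212.2, 339.0]
orientation: [2.21, 2.214, 0.017]
ft_force: [-0.3, -0.4, -0.7]
width: 88.0
```

```bash
python3 need.py 465.7 -214.3 145
```

```text
t 24.72 q [-0.46  0.34  1.94  0.01  0.84 -0.46] off [-2.1  2.9 31.1] twist [1.   0.11 0.1 ] F [-0.3 -0.4 -0.7] w 88.0
```

>>> {"name": "send_rows", "arguments": {"rows": [{"offset": [-0.002, 0.002, 0.008], "twist": [0.9, 0.1, 0.1]}, {"offset": [0, 0.001, 0.01], "twist": [0, 0, 0]}, {"offset": [0, 0, 0.006], "twist": [0, 0, 0]}, {"offset": [0, 0, 0.002], "twist": [0, 0, 0]}, {"offset": [0, 0, 0], "twist": [0, 0, 0]}]}}

```text
t: 25.13
ee_pos: [466.8, -213.8, 310.0]
orientation: [2.221, 2.221, 0.001]
ft_force: [0.2, -0.2, 0.2]
width: 87.6
```

```bash
python3 need.py 465.7 -214.3 68; python3 - <<'E'
from workcell import optics
import cv2
im,d=optics.get_image("scene");cv2.imwrite("pics/s3.png",cv2.resize(im[80:340,120:400],None,fx=2.1,fy=2.1))
E
```

```text
t 25.13 q [-0.45  0.4   1.94  0.    0.8  -0.45] off [-0.5 -1.2 79. ] twist [0.07 0.01 0.  ] F [ 0.2 -0.2  0.2] w 87.6
```

View pics/s3.png

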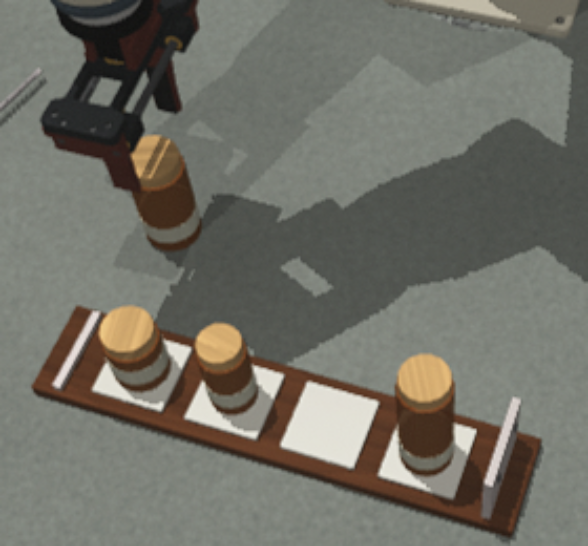

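Three jars stand centred on their pads (crop 130,350; 230,370; 425,430). The gripper looks slightly left of the last jar, so I'll measure finger against lid in the same depth image.

```bash
python3 - <<'E'
from workcell import optics
from h import *
for n in("scene","top"):
    im,d=optics.get_image(n);c=optics.camera_info(n);C=cloud(d.astype(float),c['K'],c['pose']);X,Y,Z=C[...,0],C[...,1],C[...,2]
    reg=(abs(X-466)<75)&(abs(Y+214)<45)&(d>0)
    lid=C[reg&(Z>108)&(Z<119)&(abs(X-466)<33)];print(n,"lid",lid.mean(0).round(1),lid.min(0).round(),lid.max(0).round())
    for s in(1,-1):
        f=C[reg&(Z>134)&(Z<165)&(s*(X-466)>30)]
        if len(f):print(" finger",s,len(f),f.min(0).round(1),f.max(0).round(1),np.median(f,0).round(1))
    reg2=(X>590)&(X<690)&(abs(Y)<230)
    for q,a,z,m,cc,p in blobs(reg2&(Z>30),C): print(" ",q.round(),round(z,1),m.round(1),np.round(cc,1))
E
```

```text
scene lid [ 466.8 -208.6  114.8] [ 440. -233.  108.] [ 492. -187.  119.]
 finger 1 133 [ 510.1 -224.5  134.2] [ 521.1 -198.6  164.8] [ 518.5 -209.4  149.2]
 finger -1 125 [ 412.4 -223.1  134.2] [ 425.  -199.9  164.9] [ 421.1 -207.8  149.2]
  [184. 245.] 93.6 [ 634.  -172.6   92.1] [ 633.5 -173.2   49.9]
  [227. 254.] 115.4 [637.7 -82.5 114.2] [636.7 -83.2  41. ]
  [322. 276.] 159.4 [647.2 101.  158.4] [646.1 100.6  45. ]
  [359. 294.] 88.3 [649.1 167.6  86.5] [648.3 166.7  83.4]
top lid [ 466.3 -211.7  114. ] [ 441. -242.  108.] [ 492. -191.  118.]
 finger 1 44 [ 510.8 -224.4  134.2] [ 519.7 -202.7  163.4] [ 513.6 -204.3  149. ]
 finger -1 18 [ 415.7 -206.1  134.5] [ 423.1 -202.5  156. ] [ 419.4 -203.9  144.1]
  [321. 190.] 157.6 [645.9  97.9 156.5] [646.5  97.9  44. ]
  [289. 195.] 86.1 [647.1 164.5  84.3] [647.3 163.   84.2]
  [411. 198.] 114.1 [636.5 -85.3 112.8] [636.8 -85.9  40.2]
  [453. 202.] 92.4 [ 633.6 -175.4   90.9] [ 633.9 -175.9   48.2]
```

Finger centre (−211.5) and original lid centre (−212.4) agree in the scene camera, and the placed jars are within about 1–2 mm of their pad centres. I'll descend.

>>> {"name": "send_rows", "arguments": {"rows": [{"offset": [-0.0005, -0.001, 0.008], "twist": [0, 0, 0]}, {"offset": [0, 0, 0.016], "twist": [0, 0, 0]}, {"offset": [0, 0, 0.02], "twist": [0, 0, 0]}, {"offset": [0, 0, 0.018], "twist": [0, 0, 0]}, {"offset": [0, 0, 0.009], "twist": [0, 0, 0]}]}}

```text
t: 25.7
ee_pos: [468.1, -214.8, 239.8]
orientation: [2.212, 2.215, 0.007]
ft_force: [-0.5, 0.6, 0.2]
width: 87.8
```

```bash
python3 need.py 465.7 -214.3 68
```

```text
t 25.70 q [-0.45  0.52  1.97  0.    0.64 -0.46] off [ 0.6 -2.5  8.8] twist [0.64 0.28 0.07] F [-0.5  0.6  0.2] w 87.8
```

>>> {"name": "send_rows", "arguments": {"rows": [{"offset": [0.0005, -0.0024, 0.003], "twist": [0.6, 0.3, 0]}, {"offset": [0, 0, 0.002], "twist": [0, 0, 0]}, {"offset": [0, 0, 0.001], "twist": [0, 0, 0]}, {"offset": [0, 0, 0], "twist": [0, 0, 0]}, {"offset": [0, 0, 0], "twist": [0, 0, 0]}]}}

```text
t: 26.12
ee_pos: [465.3, -214.2, 232.4]
orientation: [-2.218, -2.221, 0.001]
ft_force: [0.3, -0.2, -0.9]
width: 88.0
```

```bash
python3 need.py 465.7 -214.3 68
```

```text
t 26.12 q [-0.45  0.54  1.97  0.    0.64 -0.46] off [-0.1  0.4  1.4] twist [-0.14 -0.1   0.08] F [ 0.3 -0.2 -0.9] w 88.0
```

>>> {"name": "send_rows", "arguments": {"rows": [{"offset": [0, 0, 0], "twist": [0, 0, 0]}, {"offset": [0, 0, 0], "twist": [0, 0, 0]}, {"offset": [0, 0, 0], "twist": [0, 0, 0]}, {"offset": [0, 0, 0], "twist": [0, 0, 0]}, {"offset": [0, 0, 0], "twist": [0, 0, 0]}], "gripper": 0.03}}

```text
t: 26.53
ee_pos: [466.1, -214.6, 234.8]
orientation: [2.219, 2.222, 0.002]
ft_force: [0.4, 0.7, -0.0]
width: 57.7
```

>>> {"name": "send_rows", "arguments": {"rows": [{"offset": [0, 0, 0], "twist": [0, 0, 0]}, {"offset": [0, 0, 0], "twist": [0, 0, 0]}, {"offset": [0, 0, 0], "twist": [0, 0, 0]}, {"offset": [0, 0, 0], "twist": [0, 0, 0]}, {"offset": [0, 0, 0], "twist": [0, 0, 0]}]}}

```text
t: 26.95
ee_pos: [466.1, -214.6, 234.8]
orientation: [2.219, 2.222, 0.002]
ft_force: [-0.6, -0.7, 0.8]
width: 55.5
```

>>> {"name": "send_rows", "arguments": {"rows": [{"offset": [0, 0, -0.008], "twist": [0, 0, 0]}, {"offset": [0, 0, -0.018], "twist": [0, 0, 0]}, {"offset": [0, 0, -0.02], "twist": [0, 0, 0]}, {"offset": [0, 0, -0.018], "twist": [0, 0, 0]}, {"offset": [0, 0, -0.012], "twist": [0, 0, 0]}]}}

```text
t: 27.37
ee_pos: [464.1, -213.7, 311.1]
orientation: [-2.214, -2.217, 0.004]
ft_force: [1.1, -0.4, -1.4]
width: 55.8
```

```bash
python3 need.py 641.2 8 145
```

```text
t 27.37 q [-0.45  0.4   1.94  0.    0.81 -0.46] off [221.4 177.4   2.8] twist [-0.45 -0.26  0.08] F [ 1.1 -0.4 -1.4] w 55.8
```

>>> {"name": "send_rows", "arguments": {"rows": [{"offset": [0.01, 0, -0.002], "twist": [-0.4, -0.2, 0]}, {"offset": [0.022, 0.003, 0], "twist": [0, 0, 0]}, {"offset": [0.028, 0.004, 0], "twist": [0, 0, 0]}, {"offset": [0.028, 0.004, 0], "twist": [0, 0, 0]}, {"offset": [0.028, 0.004, 0], "twist": [0, 0, 0]}]}}

```text
t: 27.78
ee_pos: [478.8, -96.3, 316.6]
orientation: [2.225, 2.208, 0.005]
ft_force: [-0.1, 0.3, -1.5]
width: 55.8
```

>>> {"name": "send_rows", "arguments": {"rows": [{"offset": [0.028, 0.004, 0], "twist": [0, 0, 0]}, {"offset": [0.026, 0.006, 0], "twist": [0, 0, 0]}, {"offset": [0.02, 0.008, 0], "twist": [0, 0, 0]}, {"offset": [0.013, 0.01, 0], "twist": [0, 0, 0]}, {"offset": [0.006, 0.012, 0], "twist": [0, 0, 0]}]}}

```text
t: 28.2
ee_pos: [515.4, 7.7, 314.4]
orientation: [2.225, 2.215, -0.0]
ft_force: [-0.0, 0.6, -2.5]
width: 55.2
```

```bash
python3 need.py 641.2 8 145
```

```text
t 28.20 q [-0.01  0.4   1.93 -0.    0.81 -0.  ] off [  0.9 125.8   6.5] twist [ 0.07  0.07 -0.25] F [-0.   0.6 -2.5] w 55.2
```

>>> {"name": "send_rows", "arguments": {"rows": [{"offset": [0, 0.018, 0], "twist": [0, 0, -0.2]}, {"offset": [0, 0.022, 0], "twist": [0, 0, 0]}, {"offset": [0, 0.024, 0], "twist": [0, 0, 0]}, {"offset": [0, 0.022, 0], "twist": [0, 0, 0]}, {"offset": [0, 0.016, 0], "twist": [0, 0, 0]}]}}

```text
t: 28.62
ee_pos: [619.6, 11.6, 311.8]
orientation: [-2.216, -2.224, 0.006]
ft_force: [1.2, 0.1, -2.1]
width: 55.8
```

>>> {"name": "send_rows", "arguments": {"rows": [{"offset": [0, 0.01, 0], "twist": [0, 0, 0]}, {"offset": [0, 0.005, 0], "twist": [0, 0, 0]}, {"offset": [0, 0.002, 0], "twist": [0, 0, 0]}, {"offset": [0, 0, 0], "twist": [0, 0, 0]}, {"offset": [0, 0, 0], "twist": [0, 0, 0]}]}}

```text
t: 29.03
ee_pos: [639.6, 11.4, 308.9]
orientation: [-2.216, -2.222, 0.007]
ft_force: [-0.1, 0.2, -2.3]
width: 55.3
```

```bash
python3 need.py 641.2 8 92.8
```

```text
t 29.03 q [-0.    0.56  1.65 -0.    0.93 -0.  ] off [-3.3  1.8 53.1] twist [-0.32  0.06  0.15] F [-0.1  0.2 -2.3] w 55.3
```

>>> {"name": "send_rows", "arguments": {"rows": [{"offset": [-0.003, 0.0035, 0.006], "twist": [-0.3, 0, 0]}, {"offset": [0, 0, 0.011], "twist": [0, 0, 0]}, {"offset": [0, 0, 0.012], "twist": [0, 0, 0]}, {"offset": [0, 0, 0.009], "twist": [0, 0, 0]}, {"offset": [0, 0, 0.005], "twist": [0, 0, 0]}]}}

```text
t: 29.45
ee_pos: [641.4, 7.8, 262.7]
orientation: [2.218, 2.223, -0.001]
ft_force: [0.5, -0.5, -1.7]
width: 55.7
```

```bash
python3 need.py 641.2 8 92.8
```

```text
t 29.45 q [-0.01  0.62  1.67 -0.    0.85 -0.01] off [ 0.3 -0.2  6.9] twist [0.01 0.06 0.12] F [ 0.5 -0.5 -1.7] w 55.7
```

>>> {"name": "send_rows", "arguments": {"rows": [{"offset": [0, 0, 0.002], "twist": [0, 0, 0]}, {"offset": [0, 0, 0.002], "twist": [0, 0, 0]}, {"offset": [0, 0, 0.001], "twist": [0, 0, 0]}, {"offset": [0, 0, 0], "twist": [0, 0, 0]}, {"offset": [0, 0, 0], "twist": [0, 0, 0]}]}}

```text
t: 29.87
ee_pos: [640.9, 7.8, 256.6]
orientation: [-2.218, -2.223, 0.005]
ft_force: [0.1, 1.0, -1.1]
width: 55.7
```

```bash
python3 need.py 641.2 8 92.8
```

```text
t 29.87 q [-0.01  0.63  1.67 -0.    0.84 -0.01] off [0.2 0.3 0.8] twist [-0.19  0.06  0.14] F [ 0.1  1.  -1.1] w 55.7
```

>>> {"name": "send_rows", "arguments": {"rows": [{"offset": [0, 0, 0.0005], "twist": [-0.15, 0, 0]}, {"offset": [0, 0, 0.0005], "twist": [0, 0, 0]}, {"offset": [0, 0, 0.0005], "twist": [0, 0, 0]}, {"offset": [0, 0, 0.0004], "twist": [0, 0, 0]}, {"offset": [0, 0, 0.0003], "twist": [0, 0, 0]}]}}

```text
t: 30.28
ee_pos: [641.2, 7.9, 255.8]
orientation: [2.218, 2.223, -0.001]
ft_force: [-1.7, -0.1, 2.0]
width: 55.8
```

>>> {"name": "send_rows", "arguments": {"rows": [{"offset": [0, 0, 0.0004], "twist": [0, 0, 0]}, {"offset": [0, 0, 0.0003], "twist": [0, 0, 0]}, {"offset": [0, 0, 0.0003], "twist": [0, 0, 0]}, {"offset": [0, 0, 0], "twist": [0, 0, 0]}, {"offset": [0, 0, 0], "twist": [0, 0, 0]}]}}

```text
t: 30.7
ee_pos: [641.1, 7.9, 255.8]
orientation: [2.218, 2.223, -0.001]
ft_force: [-0.9, -0.4, 2.0]
width: 55.6
```

```bash
python3 need.py 641.2 8 92.8
```

```text
t 30.70 q [-0.01  0.63  1.67 -0.    0.83 -0.01] off [ 0.1  0.1 -0. ] twist [0.03 0.07 0.15] F [-0.9 -0.4  2. ] w 55.6
```

The jar is in contact. I'll release it, rise and back away.

>>> {"name": "send_rows", "arguments": {"rows": [{"offset": [0, 0, 0], "twist": [0, 0, 0]}, {"offset": [0, 0, 0], "twist": [0, 0, 0]}, {"offset": [0, 0, 0], "twist": [0, 0, 0]}, {"offset": [0, 0, 0], "twist": [0, 0, 0]}, {"offset": [0, 0, 0], "twist": [0, 0, 0]}], "gripper": 0.0878}}

```text
t: 31.12
ee_pos: [641.8, 7.9, 255.0]
orientation: [2.217, 2.222, 0.002]
ft_force: [-0.2, -0.5, -0.8]
width: 85.5
```

>>> {"name": "send_rows", "arguments": {"rows": [{"offset": [0, 0, -0.003], "twist": [0, 0, 0]}, {"offset": [0, 0, -0.012], "twist": [0, 0, 0]}, {"offset": [0, 0, -0.02], "twist": [0, 0, 0]}, {"offset": [0, 0, -0.03], "twist": [0, 0, 0]}, {"offset": [0, 0, -0.03], "twist": [0, 0, 0]}]}}

```text
t: 31.53
ee_pos: [639.5, 8.0, 347.9]
orientation: [-2.214, -2.219, 0.013]
ft_force: [-0.2, 0.1, -0.5]
width: 87.7
```

>>> {"name": "send_rows", "arguments": {"rows": [{"offset": [0, -0.01, -0.02], "twist": [0, 0, 0]}, {"offset": [0, -0.025, -0.008], "twist": [0, 0, 0]}, {"offset": [0, -0.035, 0], "twist": [0, 0, 0]}, {"offset": [0, -0.035, 0], "twist": [0, 0, 0]}, {"offset": [0, -0.03, 0], "twist": [0, 0, 0]}]}}

```text
t: 31.95
ee_pos: [507.1, 7.7, 390.6]
orientation: [2.211, 2.216, 0.015]
ft_force: [0.3, 1.2, 0.4]
width: 87.9
```

>>> {"name": "send_rows", "arguments": {"rows": [{"offset": [0, -0.02, 0], "twist": [0, 0, 0]}, {"offset": [0, -0.01, 0], "twist": [0, 0, 0]}, {"offset": [0, -0.005, 0], "twist": [0, 0, 0]}, {"offset": [0, 0, 0], "twist": [0, 0, 0]}, {"offset": [0, 0, 0], "twist": [0, 0, 0]}]}}

```text
t: 32.37
ee_pos: [466.1, 7.6, 394.5]
orientation: [2.209, 2.214, 0.019]
ft_force: [0.3, 0.5, 0.2]
width: 87.5
```

```bash
python3 - <<'E'
from workcell import optics,ctrl
from h import *
for n in("scene","top"):
    im,d=optics.get_image(n);c=optics.camera_info(n);C=cloud(d.astype(float),c['K'],c['pose']);X,Y,Z=C[...,0],C[...,1],C[...,2]
    if n=="scene":cv2.imwrite("pics/s4.png",im)
    for q,a,z,m,cc,p in blobs((X>590)&(X<690)&(abs(Y)<230)&(Z>30)&(d>0),C): print(n,q.round(),round(z,1),m.round(1),np.round(cc,1))
    o=np.load(n+"0.npz");b=abs(o['im'].astype(int)-im).max(-1)>40;r=(slice(215,285),slice(140,205)) if n=="top" else (slice(240,315),slice(470,540));print("mug changed px",b[r].sum())
print(ctrl.get_obs()['t'])
E
```

```text
scene [184. 245.] 93.7 [ 634.1 -172.6   92.2] [ 633.4 -172.4   49.9]
scene [227. 254.] 115.5 [637.7 -82.2 114.3] [636.6 -82.6  43.5]
scene [274. 264.] 137.5 [641.8   9.1 136.3] [641.1   9.1  53.2]
scene [322. 276.] 159.5 [647.5 101.  158.5] [646.4 101.5  46.7]
scene [359. 295.] 88.5 [648.5 167.6  86.8] [647.7 168.8  84.4]
mug changed px 0
top [321. 190.] 157.6 [645.8  98.  156.4] [646.5  97.9  44.1]
top [289. 195.] 86.1 [647.7 164.5  84.5] [647.9 165.   83. ]
top [368. 190.] 136.2 [640.9   6.  134.6] [641.2   6.1  52.1]
top [411. 196.] 114.6 [636.7 -85.5 112.8] [636.9 -86.1  40.2]
top [453. 197.] 92.8 [ 638.3 -174.9   91.1] [ 635.  -176.3   48.5]
mug changed px 0
32.4667
```

View pics/s4.png

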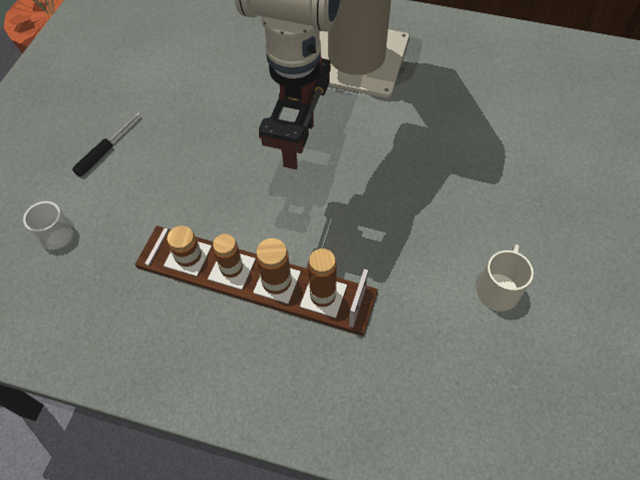

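The picture shows all four jars upright on their pads. Tallest is beside the plate (322,276), then (274,264), (227,254) and (184,245). The mug is unmoved at (505,280) and the arm is clear, so I'm handing in.

```bash
python3 -c "
from workcell import ctrl
print(ctrl.close_job())"
```

```text
the job is handed in; nothing more can be done
None
```

I lined up the four jars on the pads in height order: 136, 114, 92 and 70 mm going away from the metal end plate. I lowered each one to contact before letting go, and handed in at about 32.5 s of the 109 s allowed.

- **Position:** Both cameras show all four jars upright, each within about 2 mm of its pad centre. Heights came out at roughly 158, 137, 115 and 93 mm above the table, which matches the order including the 21 mm pads.
- **Mug and arm:** The mug area showed no changed pixels in either camera, and the arm was well clear of everything.
- **Disagreement:** The two cameras differ by about 3 mm in y. I aimed at their average.
- **One hitch:** My first grip on the tallest jar was about 9–10 mm off-centre because the wrist drifted during the descent. I opened the gripper, recentred and gripped again before lifting.

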